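# Fit the snap ring on the wheel hub

### The job

With the red-handled ring pliers, take the dark blue snap ring by its two eyes, spread it (hole centres never over 65 mm apart, or it is spoilt), pass it over the hub's steel nose, set it gently on the brass washer and let it close fully into the groove. Then put the pliers back upright in their wooden stand. Touch the ring only with the pliers, and leave the mugs and the jar alone.

Things in the scene. Friction and masses are not known exactly. Their poses are not given: they have to be found in the camera images.
- hub: Potter's wheel hub, fixed, shaft upright. Origin on its axis at table height. From below: grey housing 120 mm across (100 mm above z 10), top at z 35 mm; brass washer 56 across, top at 45; groove 43.6 across, z 45 to 52.8; steel land 49.6 across, up to z 60, its lower edge bevelled 1.8 mm; nose tapering to 37 across at its top, z 70.
- hub_seat (a point): Point on the shaft axis level with the brass washer's top, 45 mm above the table: the underside of the ring must come to rest here.
- ring_pad: Fixed wooden block, 30 mm high, from x = -36 to +46.5 mm and y = -38 to +38 mm in its own frame; on top a round boss 34 mm across, 10 mm high, around which the ring lies loosely. Origin at table height below the boss. The ring's eyes lie over a slot along y (x = 27.5 to 36.5 mm, 14 mm deep), so the plier pins can pass down through them.
- ring: Dark blue snap ring, 40 g, 5 mm thick, 45 mm inside, 57 mm outside. Origin: centre of the closed ring's circle, at its underside; z up. The gap with the eyes points along its +x, the back, where it flexes, is at x = -25.5 mm. Pose stays readable while the pliers carry it. It passes over the land when spread 0.17 rad or more; at 0.24 rad the shaft axis is best 4 mm ahead (+x) of the origin.
- ring_left_eye (a point): Centre of the hole in the ring's +y eye, at its top face; the other eye mirrors it. Closed: x = +32, y = +14 and -14 mm from the ring's origin. Lug 13 mm square, hole 7 mm, right through. Each eye pulls inward by 3 N closed, 7 N at 0.2 rad. When the ring closes in the groove its eyes move about 9 mm along the ring's +x relative to the shaft.
- ring_left (a joint): Opening angle of the ring's +y arm about the back of the ring, rad: 0 closed, grows as it is spread; the other arm opens as much. Hole centres stand 28 mm apart at 0, 50 at 0.2, 57 at 0.26, 65 at 0.34. Beyond 0.34 the ring is overstretched and spoilt.
- stand: Fixed wooden pliers stand: two upright walls 16 mm thick, 86 mm long along its y, 62 mm high, with a 36 mm slot between them, open at the top. Origin at table height under the slot's centre. The pliers hang in the slot, their wings resting on the walls' tops.
- pliers: Ring pliers, 160 g, upright in the stand, pins down. Origin: centre of the middle block, 69 mm above the table in the stand; the block has wings reaching 29 mm each way along x (32 mm along y), underside 7 mm below the origin. Handles and pins lie along y; turned half round it is the same. When held, this pose is not given.
- pliers_grip (a point): Point midway between the handles, 42 mm above the pliers' origin. Handles: two red upright plates 26 mm wide (along x), 36 mm high, 6 mm thick, 64 mm over both when free. Squeezing them together along y spreads the pins; a spring opens them again (8 N a side to start, about 18 N with the ring spread 0.2 rad). They do not latch.
- pliers_pins (a point): Point midway between the pins' ends, 53 mm below the pliers' origin. Pins upright, 4 mm thick, round ends, 28 mm apart (centres) when free, with a shoulder 11 mm above their ends (42 mm below the origin) that bears on the top of the ring's eyes. Spread in the eyes, they carry the ring by friction.
- pliers_left (a joint): Travel of one handle, m: 0 free, up to 0.020; the other handle travels as much. The width over the handles is 64 mm less twice this; the pins (centres) stand 28 mm apart plus twice this, always parallel. In the ring's eyes the first 1.5 mm take up play; then the ring opens by about 0.016 rad per mm.
- mug_a: Unglazed mug, 76 mm across, 85 mm high, origin under its centre. Leave alone.
- mug_b: Unglazed mug like mug_a. Leave alone.
- jar: Blue glaze jar with a lid, 60 mm across, 75 mm high, origin under its centre. Leave alone.
Things that resemble listed ones, but are neither listed nor needed, are in the scene too. Leave any green, orange or pink look-alike of the pliers alone.

How it is judged (in metres and radians):
On the way, in this order (a step that is already met when the one before it is completed fails the run):
1. the ring hangs spread on the pliers, clear of its pad (z of ring in the frame of ring_pad above 0.045 m and contact force between pliers and ring above 1 N and value of joint ring_left above 0.08 rad), for 0.2 s.
2. the ring is in the groove, closed, flat on the washer side (horizontal distance between ring and hub_seat below 0.003 m and z of ring in the frame of hub_seat between -0.0015 and 0.003 m and value of joint ring_left below 0.03 rad and angle between ring's own z axis and vertical below 0.06 rad), for 0.2 s.
At the end, for the whole second after the job is handed in: Ring at rest in the groove: arms within 0.03 rad of closed, centre within 3 mm of the shaft axis, underside at most 3 mm above the washer, tilt under 0.06 rad. Pliers at rest in their stand: tilt under 0.1 rad, origin 66 to 73 mm above its foot, within 25 mm of its centre (all of step 2 and linear speed of each of ring, pliers below 0.02 m/s and angle between pliers's own z axis and vertical below 0.1 rad and z of pliers in the frame of stand between 0.066 and 0.073 m and horizontal distance between pliers and stand below 0.025 m); the robot touches nothing.
It fails at once if the ring is overstretched (an arm beyond 0.34 rad) (value of joint ring_left above 0.34 rad).
It fails at once if the ring is forced against the hub with more than 30 N (contact force between ring and hub above 30 N).
It fails at once if the pliers are forced against the hub with more than 20 N (contact force between pliers and hub above 20 N).
It fails at once if the gripper handles the ring itself (contact force between the arm and ring above 1 N).
It fails at once if a mug or the jar is moved by more than 20 mm (distance of any of mug_a, mug_b, jar from where it was at the start of the episode above 0.02 m).
It also fails if it takes over 64 s, if anything falls off the work surface, if the arm or the gripper's body presses on something with over 40 N, if the wrist force passes 120 N, or if a joint passes its speed limit or range.

### The arm

A 7-joint arm with a two-finger parallel gripper is mounted at the origin on the work surface. World frame = base frame: x ahead of the robot, y to its left, z up, the work surface at z = 0. Lengths are in mm, angles in rad, forces in N, time in s.
With the tool pointing down it reaches from about 400 to 850 mm from the base axis. Payload 10.4 kg.
Tool frame: the origin (TCP) lies at the centre of the arm's flange, where the gripper is bolted on; the fingertips stand 182 mm ahead of it and the grasp point (between the pads) lies 164 mm ahead of it; z points along the fingers, y is the line along which they close (so a half turn about z gives the same grasp; the last joint's range is limited). The gripper opens to 87 mm and grips with 3 to 60 N. Pads are 19 mm wide; open, the fingers measure 117 mm over their backs; the gripper's body (75 mm by 190 mm) begins 51 mm behind the grasp point.
Start: joints at [1.283, 0.332, -0.065, 1.46, 0.022, 1.35, -0.088], TCP at [163.586, -603.218, 404.776] pointing down, gripper open.
Joint ranges: [-2.6, 2.6], [-0.5, 2.12], [-1.47, 1.34], [0.16, 2.42], [-1.27, 4.41], [0.06, 2.06], [-2.6, 2.6]. Speed limits (rad/s): [2.22, 2.22, 2.79, 2.79, 3.14, 3.14, 3.14].

### API

Orientations are given as [roll, pitch, yaw] about the fixed x, y, z axes, in that order (R = Rz(yaw) Ry(pitch) Rx(roll)).
In Python, from bench import read_state, get_image, close_job gives the robot as it stands. The module is installed in compiled form; this text tells all that it offers.
- The arm moves only by the shell command python3 -m inch 'ROWS' [OPENING] [FORCE]. ROWS is JSON, a list of rows, each an object of numbers: "dx", "dy", "dz": the shift along the tool's x, y, z in cm; "yaw": the turn about the tool's z in units of 6 degrees (1.0 is 6 degrees). In form: [{"dx": .., "dy": .., "dz": .., "yaw": ..}, ...]. A call has 1 to 5 rows; each row is the pose to reach, as a shift and turn from the pose commanded when the call began, along the tool's axes at that moment; what a row does not reach only later rows make up. A row lasts 1/8 s, in which the tool goes at most 62.5 mm and 10.7 degrees, less where a joint would pass 70% of its speed; a pose out of reach is approached as far as the arm can. A call with a gripper value outside its range is refused whole. OPENING is the opening, from 0 (shut) to 1 (fully open), set as the call begins (- or left out, the last holds). The fingers move at their own pace and stop on an object; FORCE is the grip in N (left out, the last holds). Time passes only in rows, so rows that repeat a pose let the fingers close. It gives the time, the measured TCP pose, the force, the opening and the grip force at its end, in the units of the state.
- read_state(): the state, without advancing time (a new reading comes with each control period).
- get_image(name): name is "scene" or "top"; returns a dict with "color" (480x640x3 uint8, red, green, blue), "depth" (480x640 float32, mm along the optical axis (not along the pixel's ray), 0 where there is no reading), "mtx" (3x3 intrinsics, pixels), "cam_to_world" (4x4, takes a point from camera to world coordinates). Camera axes: x right, y down, z forward; pixel columns grow to the right and rows downward; lengths in mm; the calibration is good to about 2 mm. A picture is of the moment at which its call begins.
- close_job(): hands the job in; it is judged then, once.
The state is a dict: "t": time; "joint_pos": joint angles; "qd": joint speeds; "joint_torque": joint torques, N m; "ee_pos": TCP position; "orientation": TCP orientation; "ft_force": force on the tool from outside, world axes, zero at the start; "wrist_torque": the same for the moment, N m; "grip_width": opening from 0.0 (shut) to 1.0 (fully open); "grip_force": force on a finger pad.
Only numpy, scipy, OpenCV 4.12 (cv2) and the standard library are available. Lean on these libraries where they do the work, as an engineer would, in place of code of your own. Each camera call takes 0.05 s, during which the arm holds its last target. There are 200 camera calls.

## Working session

There is one attempt and no reset: what is moved stays moved. The work goes in short steps, Python scripts to look and compute and a shell command to move; the robot and the scene stay as the last step left them, time stands still between calls to the robot, and variables do not carry over. Pictures are saved under pics/ and viewed, at most 10 in all, crops included, and the job is handed in when it is done.

```bash
mkdir -p pics
cat > h.py <<'E'
import numpy as np, cv2
from bench import read_state, get_image, close_job
def grab(n):
    g=get_image(n); np.savez(f'{n}.npz',**g); return g
def save(img,name): cv2.imwrite(f'pics/{name}.png',cv2.cvtColor(img,cv2.COLOR_RGB2BGR))
def cloud(g):
    K=np.array(g['mtx']);T=np.array(g['cam_to_world']);d=g['depth']
    v,u=np.mgrid[:480,:640]
    P=np.stack([(u-K[0,2])/K[0,0]*d,(v-K[1,2])/K[1,1]*d,d],-1)
    W=P@T[:3,:3].T+T[:3,3]; W[d==0]=np.nan
    return W
def ray(g,u,v,z):
    K=np.array(g['mtx']);T=np.array(g['cam_to_world'])
    r=T[:3,:3]@np.array([(u-K[0,2])/K[0,0],(v-K[1,2])/K[1,1],1]);o=T[:3,3]
    return o+r*(z-o[2])/r[2]
E
python3 - <<'E'
from h import *
for n in('top','scene'):
    g=grab(n); save(g['color'],n); print(n,g['mtx'],g['cam_to_world'])
print(read_state())
E
```

```text
top [[522.16095734   0.         324.43410769]
 [  0.         522.16095734 225.35848102]
 [  0.           0.           1.        ]] [[ 4.44368141e-03 -9.91695777e-01  1.28529138e-01  4.29953902e+02]
 [-9.99909218e-01 -2.77148820e-03  1.31861529e-02  1.71278778e+01]
 [-1.27204351e-02 -1.28576065e-01 -9.91618065e-01  1.05277227e+03]
 [ 0.00000000e+00  0.00000000e+00  0.00000000e+00  1.00000000e+00]]
scene [[518.8152175    0.         314.27593333]
 [  0.         518.8152175  233.1474529 ]
 [  0.           0.           1.        ]] [[-6.67658653e-01  4.45423197e-01 -5.96514961e-01  1.05898897e+03]
 [ 7.44382589e-01  3.87317458e-01 -5.43948296e-01  4.70019935e+02]
 [-1.12465309e-02 -8.07207137e-01 -5.90161125e-01  5.88487950e+02]
 [ 0.00000000e+00  0.00000000e+00  0.00000000e+00  1.00000000e+00]]
{'t': 0.1, 'joint_pos': array([ 1.28337761,  0.3328012 , -0.06469479,  1.46087975,  0.0215961 ,
        1.34993149, -0.08848954]), 'qd': array([-0.00041208, -0.00173515, -0.00082158, -0.00172714, -0.00130596,
        0.00076731,  0.00071146]), 'joint_torque': array([ 2.32275044e-03, -6.24546361e+01,  2.53239454e-02, -3.90719998e+01,
       -6.14314014e-02,  3.66060832e-02,  5.27905843e-05]), 'ee_pos': array([ 163.55434153, -603.08830633,  404.02730929]), 'orientation': array([-3.14026950e+00,  6.02202730e-05,  2.64843125e-01]), 'ft_force': array([-0.68733151,  0.37556065, -0.27297371]), 'wrist_torque': array([ 0.0185913 , -0.0133998 , -0.00080693]), 'grip_force': 0.0, 'grip_width': 0.9985616318262962}
```

View pics/top.png

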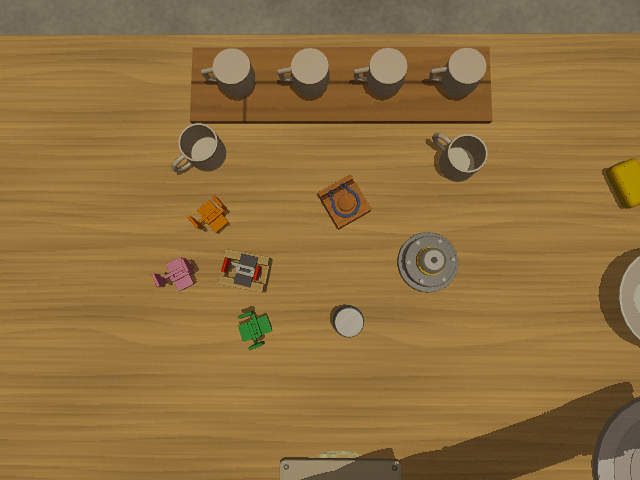

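View pics/scene.png

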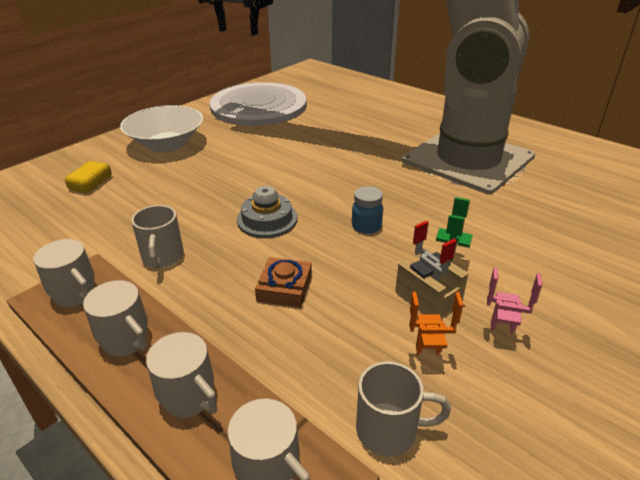

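Top view: the stand with red-handled pliers is at (244,270), pad with the blue ring at (345,203), hub at (430,262), jar at (348,321), and mugs at (198,147) and (465,155). The look-alikes are orange (210,215), pink (177,273) and green (255,328). The red one in the wooden stand is the match; I'll confirm it in an enlarged crop while measuring.

```bash
cat > m.py <<'E'
from h import *
G={n:dict(np.load(n+'.npz')) for n in('top','scene')}
for n,g in G.items():
    W=cloud(g);hsv=cv2.cvtColor(g['color'],cv2.COLOR_RGB2HSV);H,S,V=[hsv[...,i].astype(int) for i in range(3)]
    red=((H<5)|(H>175))&(S>190)&(V>90)
    nr,l,st,c=cv2.connectedComponentsWithStats(red.astype(np.uint8))
    for i in range(1,nr):
        if st[i,4]>15:
            p=W[l==i];p=p[~np.isnan(p[:,0])]; print(n,'red',c[i].round(),st[i,4],'med',np.median(p,0).round(1),'z',np.percentile(p[:,2],[2,98]).round())
            t=p[p[:,2]>np.nanmax(p[:,2])-6];print('   top mean',t.mean(0).round(1),len(t))
    bl=(H>100)&(H<130)&(S>90)&(W[...,2]>25)&(W[...,2]<48)
    nr,l,st,c=cv2.connectedComponentsWithStats(bl.astype(np.uint8))
    for i in range(1,nr):
        if st[i,4]>60: p=W[l==i];print(n,'blue',c[i].round(),st[i],np.nanmedian(p,0).round(1), p[:, :2].min(0).round(),p[:, :2].max(0).round())
g=G['top'];W=cloud(g)
hub=(W[...,2]>28)&(W[...,2]<40);hub[:,:380]=0;hub[:,480:]=0;hub[:210]=0;hub[310:]=0
(c,r)=cv2.minEnclosingCircle(np.argwhere(hub)[:,::-1].astype(np.float32));print('hub housing',c,r,ray(g,*c,35))
k=W[...,2]>63;k[:,:380]=0;k[:,480:]=0;k[:210]=0;k[310:]=0
c=np.argwhere(k)[:,::-1].mean(0);print('nose',c,ray(g,*c,68),W[k].mean(0))
# stand top walls and pad top rectangles
for nm,(a,b,cc,d),(z0,z1),zz in(('stand',(200,290,230,310),(54,66),62),('pad',(305,385,165,240),(26,36),30)):
    k=(W[...,2]>z0)&(W[...,2]<z1);m=np.zeros_like(k);m[cc:d,a:b]=1;k&=m
    k=cv2.morphologyEx(k.astype(np.uint8),cv2.MORPH_OPEN,np.ones((2,2)))
    R=np.array([ray(g,u,v,zz)[:2] for v,u in np.argwhere(k)],np.float32)
    q=cv2.minAreaRect(R);print(nm,q,cv2.boxPoints(q).round())
t=g['color']; a=cv2.resize(t[225:315,190:300],None,fx=4,fy=4,interpolation=2);b=cv2.resize(t[165:240,300:390],(432,360),interpolation=2)
if __name__=='__main__': save(np.hstack([a[:360],b])[:, :800],'crop1')
E
python3 m.py
```

```text
top red [224. 264.] 31 med [478.5 206.8 129. ] z [127. 133.]
   top mean [479.7 206.5 129.3] 31
top red [256. 272.] 29 med [466.3 151.  128.9] z [127. 132.]
   top mean [466.2 150.5 129.2] 28
top blue [343. 209.] [330 197  29  20  75] [590.8  -3.8  35.5] [580. -36.] [618.  20.]
scene red [421. 224.] 33 med [467.9 153.9 128.1] z [126. 129.]
   top mean [468.3 154.1 128.1] 33
scene red [449. 243.] 48 med [481.7 210.  127.9] z [122. 129.]
   top mean [481.8 209.9 127.9] 47
scene blue [363. 217.] [353 207  21  17 120] [404.9  -2.6  37.2] [390. -31.] [409.  14.]
scene blue [271. 274.] [268 261  14  25  89] [630.  -21.3  34.1] [596. -36.] [649.   4.]
scene blue [294. 274.] [286 260  16  28 109] [601.9  15.8  34.1] [580. -25.] [634.  27.]
hub housing (429.7853088378906, 261.1887512207031) 25.875797271728516 [ 492.23372142 -174.39630752   35.        ]
nose [432.95031056 259.96066253] [ 492.54488036 -174.17355982   68.        ] [ 492.45846401 -173.8547274    69.60884176]
stand ((470.3844909667969, 181.4977264404297), (86.71971130371094, 67.88324737548828), 79.46137237548828) [[429. 145.]
 [496. 133.]
 [512. 218.]
 [445. 230.]]
pad ((610.0642700195312, -10.411918640136719), (83.01998901367188, 76.14723205566406), 29.683629989624023) [[555.   2.]
 [593. -64.]
 [665. -23.]
 [627.  43.]]
```

View pics/crop1.png

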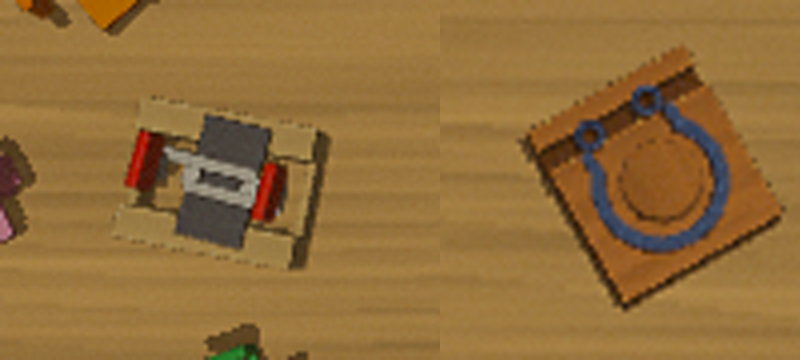

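The crop confirms it: red pliers (handles at top-view px (224,264) and (256,272)) stand in the wooden stand. The ring's eyes are at about px (331,193) and (343,186) over the slot. Now a helper for moves.

```bash
cat > go.py <<'E'
import sys; from h import *
def go(x,y,z,yaw):
    s=read_state();p=s['ee_pos'];psi=s['orientation'][2]
    d=np.array([x,y])-p[:2];c,sn=np.cos(psi),np.sin(psi)
    print('t%.2f'%s['t'],'tcp',p.round(1),'rpy',s['orientation'].round(3),'F',s['ft_force'].round(1),'grip',round(s['grip_width']*87,1),round(s['grip_force'],1))
    print('dx %.2f dy %.2f dz %.2f yaw %.2f'%((d@[c,sn])/10,(d@[sn,-c])/10,(p[2]-z)/10,-(np.deg2rad(yaw)-psi)*180/np.pi/6))
if __name__=='__main__': go(*map(float,sys.argv[1:5]))
E
python3 - <<'E'
from h import *
g=dict(np.load('top.npz'));a=ray(g,331.25,193,35);b=ray(g,343,185.8,35);print(a,b,(a+b)/2,np.linalg.norm(a-b),np.degrees(np.arctan2(*(a-b)[[1,0]])))
E
python3 go.py 520 -300 404 15; python3 go.py 474 180 350 -13.6
```

```text
[626.55600902  17.44428184  35.        ] [641.12487256  -5.82807009  35.        ] [633.84044079   5.80810587  35.        ] 27.456404517772622 122.04722277594023
t0.10 tcp [ 163.6 -603.1  404. ] rpy [-3.14   0.     0.265] F [-0.7  0.4 -0.3] grip 86.9 0.0
dx 42.34 dy -19.92 dz 0.00 yaw 0.03
t0.10 tcp [ 163.6 -603.1  404. ] rpy [-3.14   0.     0.265] F [-0.7  0.4 -0.3] grip 86.9 0.0
dx 50.46 dy -67.45 dz 5.40 yaw 4.80
```

```bash
python3 -m inch '[{"dx":6,"dy":-2.8},{"dx":12,"dy":-5.6},{"dx":18,"dy":-8.5},{"dx":24,"dy":-11.3},{"dx":30,"dy":-14}]' 1
python3 -m inch '[{"dx":5.5,"dy":-3},{"dx":10,"dy":-7},{"dx":13,"dy":-12},{"dx":15,"dy":-18},{"dx":16,"dy":-24}]'
python3 go.py 474 180 340 -13.6
```

```text
t0.10 tcp [ 163.6 -603.1  404. ] rpy [-3.14   0.     0.265] F [-0.7  0.4 -0.3] grip 86.9 0.0
dx 50.46 dy -67.45 dz 6.40 yaw 4.80schema error: expected keys dx, dy, dz, yaw
schema error: expected keys dx, dy, dz, yaw
```

```bash
python3 -m inch '[{"dx":6,"dy":-2.8,"dz":0,"yaw":0},{"dx":12,"dy":-5.6,"dz":0,"yaw":0},{"dx":18,"dy":-8.5,"dz":0,"yaw":0},{"dx":24,"dy":-11.3,"dz":0,"yaw":0},{"dx":30,"dy":-14,"dz":0,"yaw":0}]' 1
python3 -m inch '[{"dx":5.5,"dy":-3,"dz":0,"yaw":0},{"dx":10,"dy":-7,"dz":0,"yaw":0},{"dx":13,"dy":-12,"dz":0,"yaw":0},{"dx":15,"dy":-18,"dz":0,"yaw":0},{"dx":16,"dy":-24,"dz":0,"yaw":0}]'
python3 go.py 474 180 340 -13.6
```

```text
t: 0.72
ee_pos: [403.3, -399.9, 404.6]
orientation: [-3.142, 0.0, 0.265]
ft_force: [0.5, -0.7, 0.7]
grip_width: 0.997
grip_force: 0.0
t: 1.35
ee_pos: [493.8, -125.6, 404.3]
orientation: [-3.141, 0.0, 0.266]
ft_force: [0.9, -0.1, 0.8]
grip_width: 1.0
grip_force: 0.0
t1.35 tcp [ 493.8 -125.6  404.3] rpy [-3.141  0.     0.266] F [ 0.9 -0.1  0.8] grip 87.0 0.0
dx 6.11 dy -30.01 dz 6.43 yaw 4.80
```

```bash
python3 -m inch '[{"dx":1.5,"dy":-6,"dz":0,"yaw":1},{"dx":2.7,"dy":-12,"dz":1,"yaw":2.2},{"dx":4,"dy":-18,"dz":2,"yaw":3.4},{"dx":5.2,"dy":-24,"dz":4,"yaw":4.8},{"dx":6.1,"dy":-30,"dz":6,"yaw":4.8}]' 1
python3 -m inch '[{"dx":0,"dy":0,"dz":0,"yaw":0},{"dx":0,"dy":0,"dz":0,"yaw":0}]'
python3 go.py 474 180 275 -13.6
python3 - <<'E'
from h import *
g=grab('scene');save(cv2.resize(g['color'][60:360,300:620],None,fx=2,fy=2),'s2')
E
```

```text
t: 1.98
ee_pos: [474.5, 173.1, 346.2]
orientation: [3.141, -0.001, -0.241]
ft_force: [0.9, -0.7, 0.2]
grip_width: 1.002
grip_force: 0.0
t: 2.22
ee_pos: [474.9, 171.3, 346.4]
orientation: [3.141, 0.0, -0.238]
ft_force: [-0.4, -0.3, -0.4]
grip_width: 0.997
grip_force: 0.0
t2.23 tcp [474.9 171.3 346.4] rpy [ 3.141  0.    -0.238] F [-0.4 -0.3 -0.4] grip 86.7 0.0
dx -0.29 dy -0.82 dz 7.14 yaw -0.00
```

View pics/s2.png

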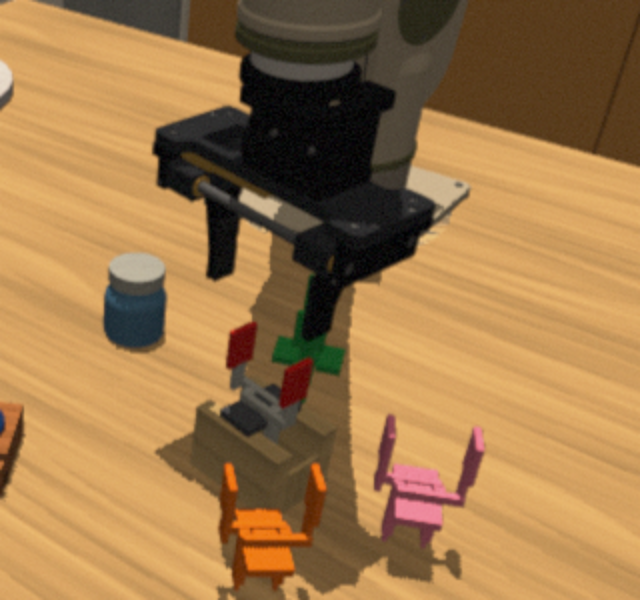

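The scene crop shows the open fingers (crop px (220,270) and (318,330)) directly above the red handles (240,345) and (296,382), aligned with them. Descending.

```bash
python3 -m inch '[{"dx":-0.15,"dy":-0.4,"dz":1.5,"yaw":0},{"dx":-0.3,"dy":-0.8,"dz":3,"yaw":0},{"dx":-0.3,"dy":-0.8,"dz":5,"yaw":0},{"dx":-0.3,"dy":-0.8,"dz":7.1,"yaw":0},{"dx":-0.3,"dy":-0.8,"dz":7.1,"yaw":0}]' 1
python3 -m inch '[{"dx":0,"dy":0,"dz":0,"yaw":0},{"dx":0,"dy":0,"dz":0,"yaw":0},{"dx":0,"dy":0,"dz":0,"yaw":0},{"dx":0,"dy":0,"dz":0,"yaw":0}]' 0.72 30
python3 -m inch '[{"dx":0,"dy":0,"dz":0,"yaw":0},{"dx":0,"dy":0,"dz":0,"yaw":0}]'
python3 go.py 474 180 275 -13.6
```

```text
t: 2.9
ee_pos: [473.1, 179.7, 273.6]
orientation: [3.14, 0.003, -0.238]
ft_force: [-0.3, 0.6, 0.7]
grip_width: 0.998
grip_force: 0.0
t: 3.4
ee_pos: [474.0, 179.9, 276.1]
orientation: [3.141, -0.001, -0.238]
ft_force: [-1.6, -2.7, 5.2]
grip_width: 0.734
grip_force: 7.9
t: 3.65
ee_pos: [474.0, 179.8, 276.1]
orientation: [3.141, -0.001, -0.238]
ft_force: [-1.3, -3.0, 6.1]
grip_width: 0.725
grip_force: 8.1
t3.65 tcp [474.  179.8 276.1] rpy [ 3.141e+00 -1.000e-03 -2.380e-01] F [-1.3 -3.   6.1] grip 63.0 8.1
dx -0.00 dy -0.02 dz 0.11 yaw -0.01
```

```bash
python3 -m inch '[{"dx":0,"dy":0,"dz":-0.5,"yaw":0},{"dx":0,"dy":0,"dz":-1.5,"yaw":0},{"dx":0,"dy":0,"dz":-3.5,"yaw":0},{"dx":0,"dy":0,"dz":-5.5,"yaw":0},{"dx":0,"dy":0,"dz":-7.4,"yaw":0}]'
python3 go.py 633.8 5.8 340 30.5;python3 - <<'E'
from h import *
g=grab('scene');save(cv2.resize(g['color'][60:360,300:620],None,fx=2,fy=2),'s3')
E
```

```text
t: 4.28
ee_pos: [473.7, 180.4, 350.9]
orientation: [-3.141, -0.0, -0.237]
ft_force: [-0.2, -0.5, -1.7]
grip_width: 0.725
grip_force: 8.1
t4.28 tcp [473.7 180.4 350.9] rpy [-3.141 -0.    -0.237] F [-0.2 -0.5 -1.7] grip 63.1 8.1
dx 19.67 dy 13.20 dz 1.09 yaw -7.35
```

View pics/s3.png

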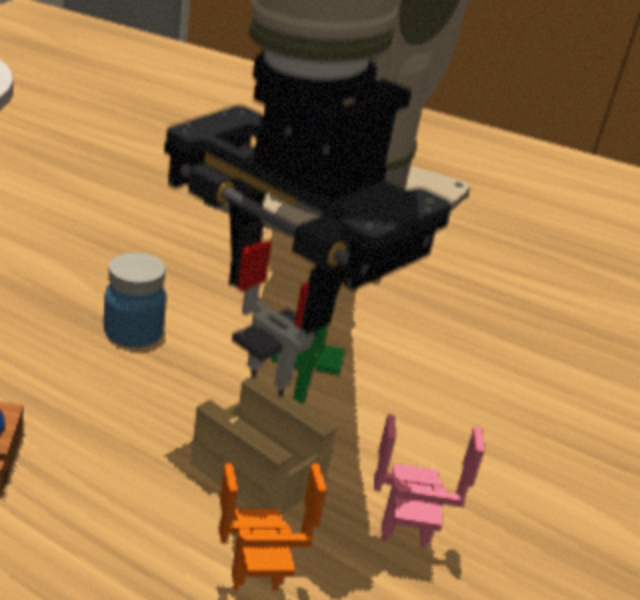

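The pliers hang level in the gripper, clear of the stand, with pin tips at crop px (255,374) and (281,394). Carrying them to above the ring.

```bash
python3 -m inch '[{"dx":3,"dy":2,"dz":0,"yaw":-1},{"dx":7.5,"dy":5,"dz":0,"yaw":-2.5},{"dx":12,"dy":8,"dz":0,"yaw":-4},{"dx":16,"dy":10.7,"dz":0.5,"yaw":-5.7},{"dx":19.7,"dy":13.2,"dz":1,"yaw":-7.35}]'
python3 -m inch '[{"dx":0,"dy":0,"dz":0,"yaw":0},{"dx":0,"dy":0,"dz":0,"yaw":0},{"dx":0,"dy":0,"dz":0,"yaw":0}]'
python3 go.py 633.8 5.8 305 30.5
```

```text
t: 4.95
ee_pos: [635.2, 4.0, 339.4]
orientation: [-3.142, -0.0, 0.537]
ft_force: [0.5, 0.3, -1.1]
grip_width: 0.722
grip_force: 8.1
t: 5.32
ee_pos: [633.7, 6.8, 340.1]
orientation: [-3.142, -0.0, 0.533]
ft_force: [0.3, -0.1, -0.8]
grip_width: 0.722
grip_force: 8.1
t5.33 tcp [633.7   6.8 340.1] rpy [-3.142 -0.     0.533] F [ 0.3 -0.1 -0.8] grip 62.8 8.1
dx -0.04 dy 0.09 dz 3.51 yaw 0.01
```

```bash
python3 -m inch '[{"dx":0,"dy":0.1,"dz":1,"yaw":0},{"dx":0,"dy":0.1,"dz":2.5,"yaw":0},{"dx":0,"dy":0.1,"dz":3.5,"yaw":0},{"dx":0,"dy":0.1,"dz":3.5,"yaw":0},{"dx":0,"dy":0.1,"dz":3.5,"yaw":0}]'
python3 - <<'E'
from h import *
g=grab('scene');grab('top');save(cv2.resize(g['color'][190:310,220:350],(780,720)[:2],interpolation=cv2.INTER_CUBIC)[:600],'s4')
print([x.round(1) for x in (read_state()['ee_pos'],)])
E
```

```text
t: 5.95
ee_pos: [634.8, 4.7, 304.9]
orientation: [3.141, -0.0, 0.532]
ft_force: [-0.6, 0.5, -1.2]
grip_width: 0.721
grip_force: 8.1
[array([634.8,   4.6, 305.2])]
```

View pics/s4.png

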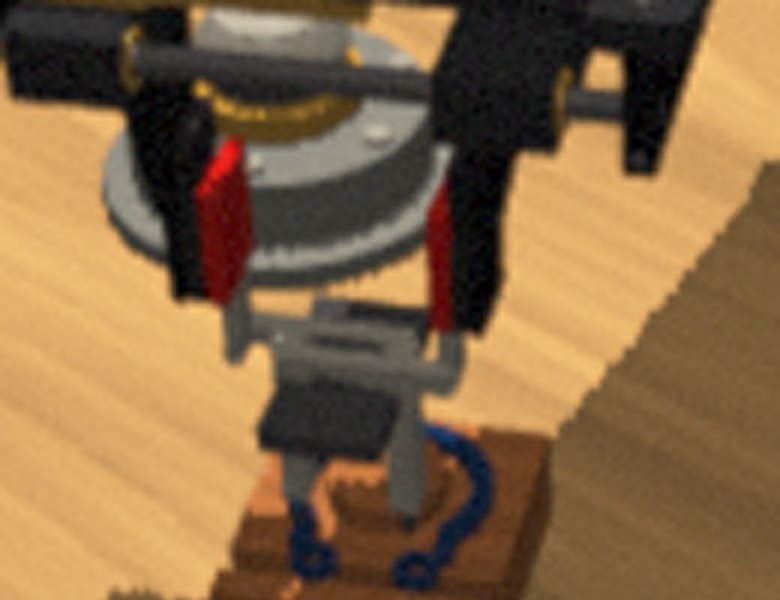

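Scene crop at scale 6: the pins' lower ends are at crop (300,503) and (408,525), the eyes' centres at (313,560) and (416,571).

Run:
```python
from h import *
g=dict(np.load('scene.npz'));f=lambda u,v,z:ray(g,220+u/6,190+v/6,z)
e1,e2=f(416,571,35),f(313,560,35)
print('eyes',e1.round(1),e2.round(1),((e1+e2)/2).round(1),np.linalg.norm(e1-e2))
p2,p1=f(300,503,45),f(408,525,45)
print('pins',p1.round(1),p2.round(1),((p1+p2)/2).round(1),np.linalg.norm(p1-p2))
W=cloud(g);hsv=cv2.cvtColor(g['color'],cv2.COLOR_RGB2HSV);H,S,V=[hsv[...,i].astype(int) for i in range(3)]
bl=(H>100)&(H<130)&(S>90);bl[:260]=0;bl[:,:255]=0;bl[:,310:]=0
R=np.array([ray(g,u,v,35)[:2] for v,u in np.argwhere(bl)]);print(len(R))
# project expected: pin tips for TCP
K=g['mtx'];T=np.linalg.inv(g['cam_to_world'])
def pr(P):
    q=T[:3,:3]@P+T[:3,3];q=K@q/q[2];return ((q[0]-220)*6).round(),((q[1]-190)*6).round()
y=np.array([np.sin(.532),-np.cos(.532),0]);c=np.array([634.8,4.7,45])
for s in(14.5,-14.5):print('expected tip',pr(c+s*y),'shoulder',pr(c+s*y+[0,0,11]))
# tip of pins via depth
for (u,v) in((408,515),(300,490)): print(W[int(190+v/6),int(220+u/6)])
for n in('scene','top'):
    g=dict(np.load(n+'.npz'));W=cloud(g);hsv=cv2.cvtColor(g['color'],cv2.COLOR_RGB2HSV)
    red=((hsv[...,0]<5)|(hsv[...,0]>175))&(hsv[...,1]>190)&(hsv[...,2]>60);p=W[red];p=p[~np.isnan(p[:,0])]
    print(n,len(p),p.mean(0) if len(p) else '',p[:,2].max() if len(p) else '')
```

```text
eyes [630.   23.6  35. ] [ 6.449e+02 -2.000e-01  3.500e+01] [637.4  11.7  35. ] 28.036098968515397
pins [626.1  17.4  45. ] [638.7 -10.7  45. ] [632.4   3.3  45. ] 30.73361469814922
140
expected tip (np.float64(298.0), np.float64(514.0)) shoulder (np.float64(296.0), np.float64(482.0))
expected tip (np.float64(404.0), np.float64(527.0)) shoulder (np.float64(402.0), np.float64(496.0))
[630.27339907  22.06881526  55.64733773]
[ 6.47034239e+02 -5.76547925e-01  6.19291244e+01]
scene 232 [6.46568225e+02 3.44129396e-01 1.44948265e+02] 158.91305842576406
top 0
```

Run:
```python
from h import *
for n in('scene','top'):
    im=cv2.imread(f'pics/{n}.png')[...,::-1]
    g=dict(np.load(n+'.npz'));W=cloud(g)
    near=lambda x,y,r:(np.hypot(W[...,0]-x,W[...,1]-y)<r)
    t=near(700,80,30)|near(560,-80,20);print(n,'table z near',np.nanmedian(W[t][:,2]),t.sum())
    p=near(612,-5,60)&(W[...,2]>24)&(W[...,2]<33);print(' pad top z',np.median(W[p][:,2]),p.sum())
    p=near(492,-174,40)
    q=p&(W[...,2]>66)&(W[...,2]<75);print(' nose top z',np.median(W[q][:,2]),W[q].mean(0).round(1),q.sum(), 'by ray',ray(g,*np.argwhere(q)[:,::-1].mean(0),70).round(1))
    h=near(492,-174,70)&(W[...,2]>31)&(W[...,2]<39);c,r=cv2.minEnclosingCircle(W[h][:,:2].astype(np.float32));print(' housing circle',c,r,np.median(W[h][:,2]))
    b=near(612,-5,60)&(W[...,2]>36)&(W[...,2]<44)&(g['color'][...,0]>g['color'][...,2]+20);print(' boss',W[b].mean(0).round(1),b.sum())
    j=near(380,-20,60)&(W[...,2]>70)&(W[...,2]<80);print(' jar top',W[j].mean(0).round(1),j.sum(),'ray',ray(g,*np.argwhere(j)[:,::-1].mean(0),75).round(1))
```

```text
scene table z near -0.630375194437363 970
 pad top z 29.146286503084582 952
 nose top z 68.42884021552976 [ 504.2 -164.5   68.3] 86 by ray [ 506.1 -162.4   70. ]
 housing circle (492.49102783203125, -166.84205627441406) 49.335060119628906 34.24188773598058
 boss [613.6  -5.4  39. ] 113
 jar top [381.  -10.2  73.8] 370 ray [382.7  -9.   75. ]
top table z near 1.2112977652254813 267
 pad top z 30.533762041636464 39
 nose top z nan [nan nan nan] 0 by ray [nan nan nan]
 housing circle (506.4960632324219, -210.10902404785156) 31.163536071777344 36.16582327178497
 boss [nan nan nan] 0
 jar top [377.2 -15.1  75.5] 645 ray [377.1 -15.2  75. ]
  return _methods._mean(a, axis=axis, dtype=dtype,
  ret = ret.dtype.type(ret / rcount)
<stdin>:9: RuntimeWarning: Mean of empty slice.
  ret = um.true_divide(
<stdin>:11: RuntimeWarning: Mean of empty slice.
```

Run:
```python
from h import *
g=dict(np.load('scene.npz'));f=lambda u,v,z:ray(g,220+u/6,190+v/6,z)
e1,e2=f(412,573,35),f(309,562,35);m=(e1+e2)/2
print(m,np.linalg.norm(e1-e2),np.degrees(np.arctan2(*(e1-e2)[[1,0]])))
import go; go.go(m[0],m[1],305,32)
```

```text
[638.7090182   11.45074489  35.        ] 28.019206391259736 122.22054236051696
t6.05 tcp [634.8   4.6 305.2] rpy [ 3.141e+00 -1.000e-03  5.320e-01] F [-0.4 -0.3 -2.8] grip 62.6 8.1
dx 0.68 dy -0.39 dz 0.02 yaw -0.26
```

```bash
python3 -m inch '[{"dx":0.65,"dy":-0.4,"dz":0,"yaw":-0.25},{"dx":0.65,"dy":-0.4,"dz":0.5,"yaw":-0.25},{"dx":0.65,"dy":-0.4,"dz":0.6,"yaw":-0.25},{"dx":0.65,"dy":-0.4,"dz":0.6,"yaw":-0.25}]'
python3 - <<'E'
from h import *
g=grab('scene');save(cv2.resize(g['color'][245:305,250:330],(800,600),interpolation=cv2.INTER_CUBIC),'s5')
K=g['mtx'];T=np.linalg.inv(g['cam_to_world']);s=read_state();p=s['ee_pos'];q=s['orientation'][2]
print(p.round(1),q,s['ft_force'].round(1))
def pr(P):
    a=T[:3,:3]@P+T[:3,3];a=K@a/a[2];return ((a[0]-250)*10).round(),((a[1]-245)*10).round()
y=np.array([np.sin(q),-np.cos(q),0])
for k in(14.5,-14.5): print('tip',pr(p-[0,0,260]+k*y),'at z35',pr(np.array([p[0],p[1],35])+k*y))
E
```

```text
t: 6.55
ee_pos: [638.2, 11.1, 298.5]
orientation: [-3.142, 0.0, 0.558]
ft_force: [0.5, -0.9, -0.5]
grip_width: 0.72
grip_force: 8.1
[638.2  11.2 298.6] 0.557819541713517 [ 0.3 -0.1 -1.4]
tip (np.float64(212.0), np.float64(367.0)) at z35 (np.float64(213.0), np.float64(384.0))
tip (np.float64(390.0), np.float64(386.0)) at z35 (np.float64(391.0), np.float64(403.0))
```

View pics/s5.png

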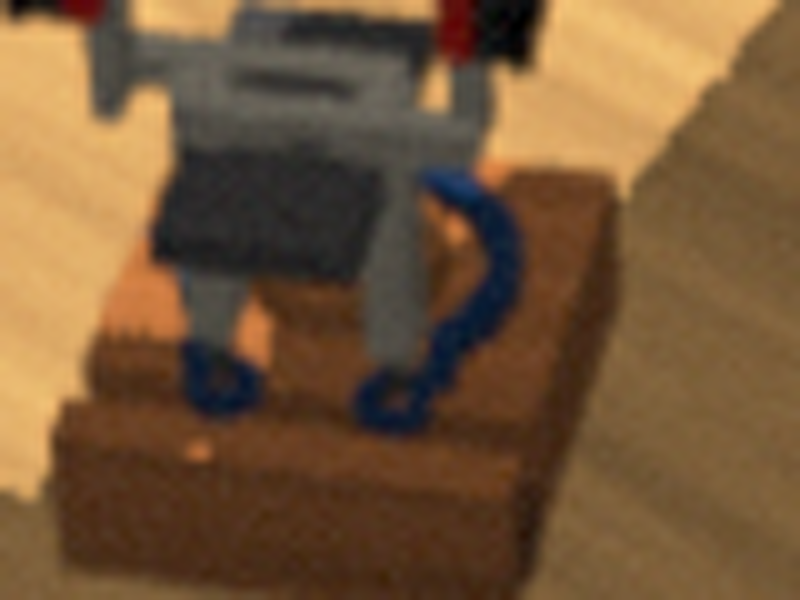

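The close crop shows both pins standing right over the eyes: left pin x≈215 over eye (221,385), right pin x≈396 over eye (394,403). Lowering, watching the force.

```bash
python3 -m inch '[{"dx":0,"dy":0,"dz":0.3,"yaw":0},{"dx":0,"dy":0,"dz":0.5,"yaw":0},{"dx":0,"dy":0,"dz":0.6,"yaw":0},{"dx":0,"dy":0,"dz":0.6,"yaw":0}]'
python3 -m inch '[{"dx":0,"dy":0,"dz":0.2,"yaw":0},{"dx":0,"dy":0,"dz":0.4,"yaw":0},{"dx":0,"dy":0,"dz":0.4,"yaw":0},{"dx":0,"dy":0,"dz":0.4,"yaw":0}]'
```

```text
t: 7.1
ee_pos: [638.7, 11.6, 294.2]
orientation: [3.14, -0.002, 0.558]
ft_force: [-1.5, 0.3, 8.7]
grip_width: 0.721
grip_force: 8.8
t: 7.6
ee_pos: [639.3, 12.0, 291.4]
orientation: [3.14, -0.005, 0.558]
ft_force: [-0.2, 1.6, 12.7]
grip_width: 0.725
grip_force: 9.3
```

```bash
python3 -m inch '[{"dx":0,"dy":0,"dz":-0.6,"yaw":0},{"dx":0,"dy":0,"dz":-0.6,"yaw":0},{"dx":0,"dy":0,"dz":-0.6,"yaw":0}]'
python3 - <<'E'
from h import *
g=grab('scene');save(cv2.resize(g['color'][265:297,260:303],(800,600),interpolation=cv2.INTER_CUBIC),'s6')
K=g['mtx'];T=np.linalg.inv(g['cam_to_world']);s=read_state();p=s['ee_pos'];q=s['orientation'][2]
print(p.round(1),q,s['ft_force'].round(1))
def pr(P):
    a=T[:3,:3]@P+T[:3,3];a=K@a/a[2];return ((a[0]-260)*18.6).round(),((a[1]-265)*18.75).round()
y=np.array([np.sin(q),-np.cos(q),0])
for k in(14.5,-14.5): print('tip',pr(p-[0,0,260]+k*y),'at z35',pr(np.array([p[0],p[1],35])+k*y))
E
```

```text
t: 7.98
ee_pos: [638.1, 11.1, 294.2]
orientation: [-3.141, 0.001, 0.558]
ft_force: [-0.0, -0.1, -1.2]
grip_width: 0.723
grip_force: 8.1
[638.1  11.2 294.2] 0.557909503522233 [ 0.   0.1 -1.4]
tip (np.float64(212.0), np.float64(351.0)) at z35 (np.float64(212.0), np.float64(344.0))
tip (np.float64(542.0), np.float64(388.0)) at z35 (np.float64(542.0), np.float64(380.0))
```

View pics/s6.png

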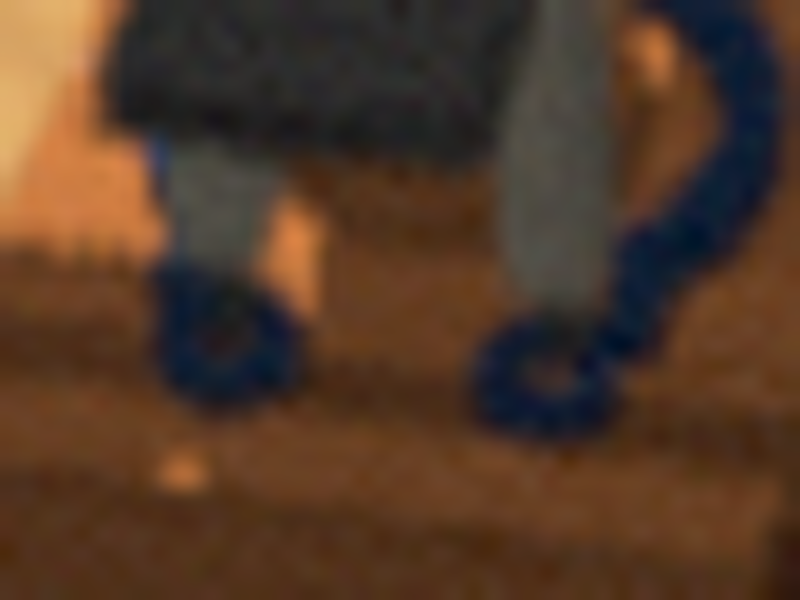

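Run:
```python
from h import *
g=dict(np.load('scene.npz'))
for nm,im in(('start',cv2.imread('pics/scene.png')[...,::-1].copy()),('now',g['color'])):
    c=im[250:310,250:330].astype(np.float32);b=cv2.resize(c[...,2]-c[...,0],None,fx=8,fy=8,interpolation=cv2.INTER_CUBIC)
    for th in(15,25,35):
        m=(b>th).astype(np.uint8);cs,hi=cv2.findContours(m,cv2.RETR_CCOMP,cv2.CHAIN_APPROX_NONE)
        for i,k in enumerate(cs):
            A=cv2.contourArea(k)
            if hi[0][i][3]>=0 and 8<A<2000:
                M=cv2.moments(k);u=(M['m10']/M['m00']+.5)/8-.5+250;v=(M['m01']/M['m00']+.5)/8-.5+250
                print(nm,th,'hole',A,round(u,2),round(v,2),ray(g,u,v,35).round(1))
```

```text
start 15 hole 255.0 289.06 284.32 [628.8  21.8  35. ]
start 15 hole 229.0 271.61 282.36 [643.9  -2.5  35. ]
start 25 hole 388.0 288.98 284.3 [628.9  21.7  35. ]
start 25 hole 380.0 271.66 282.4 [643.9  -2.4  35. ]
start 35 hole 582.5 288.91 284.24 [628.8  21.5  35. ]
```

```bash
python3 -m inch '[{"dx":-0.1,"dy":0.03,"dz":0.1,"yaw":0},{"dx":-0.1,"dy":0.03,"dz":0.4,"yaw":0},{"dx":-0.1,"dy":0.03,"dz":0.4,"yaw":0}]' 0.5 7
python3 -m inch '[{"dx":-0.1,"dy":0,"dz":0,"yaw":0},{"dx":-0.1,"dy":0,"dz":0,"yaw":0}]'
python3 -m inch '[{"dx":-0.05,"dy":0,"dz":0,"yaw":0},{"dx":-0.1,"dy":0,"dz":0,"yaw":0}]'
```

```text
t: 8.4
ee_pos: [637.4, 10.4, 290.3]
orientation: [-3.141, 0.001, 0.558]
ft_force: [0.2, 0.1, -1.4]
grip_width: 0.732
grip_force: 7.0
t: 8.65
ee_pos: [636.7, 10.0, 290.8]
orientation: [3.141, -0.0, 0.558]
ft_force: [-0.1, 1.5, -1.6]
grip_width: 0.733
grip_force: 7.0
t: 8.9
ee_pos: [635.8, 9.5, 290.7]
orientation: [3.142, 0.0, 0.558]
ft_force: [-0.2, -0.4, -1.6]
grip_width: 0.734
grip_force: 7.0
```

```bash
python3 -m inch '[{"dx":0,"dy":0,"dz":0.1,"yaw":0},{"dx":0,"dy":0,"dz":0.25,"yaw":0},{"dx":0,"dy":0,"dz":0.25,"yaw":0}]'
```

```text
t: 9.28
ee_pos: [635.8, 9.5, 288.0]
orientation: [-3.142, 0.0, 0.558]
ft_force: [-0.1, 0.1, -1.2]
grip_width: 0.734
grip_force: 7.0
```

```bash
python3 -m inch '[{"dx":0,"dy":0,"dz":0.15,"yaw":0},{"dx":0,"dy":0,"dz":0.3,"yaw":0},{"dx":0,"dy":0,"dz":0.3,"yaw":0}]'
python3 -m inch '[{"dx":0,"dy":0,"dz":0.15,"yaw":0},{"dx":0,"dy":0,"dz":0.3,"yaw":0},{"dx":0,"dy":0,"dz":0.3,"yaw":0}]'
```

```text
t: 9.65
ee_pos: [635.8, 9.4, 285.0]
orientation: [-3.142, 0.0, 0.558]
ft_force: [-0.6, -0.9, -1.4]
grip_width: 0.739
grip_force: 7.0
t: 10.02
ee_pos: [635.8, 9.4, 282.1]
orientation: [-3.142, 0.0, 0.558]
ft_force: [1.1, 0.0, -2.5]
grip_width: 0.732
grip_force: 7.0
```

```bash
python3 -m inch '[{"dx":0,"dy":0,"dz":0.1,"yaw":0},{"dx":0,"dy":0,"dz":0.2,"yaw":0},{"dx":0,"dy":0,"dz":0.2,"yaw":0}]'
python3 -m inch '[{"dx":0,"dy":0,"dz":0.1,"yaw":0},{"dx":0,"dy":0,"dz":0.1,"yaw":0}]'
```

```text
t: 10.4
ee_pos: [636.2, 9.8, 281.3]
orientation: [3.141, -0.002, 0.558]
ft_force: [-0.8, 0.7, 5.1]
grip_width: 0.732
grip_force: 7.0
t: 10.65
ee_pos: [636.5, 10.1, 280.9]
orientation: [3.14, -0.003, 0.558]
ft_force: [-0.8, 1.4, 8.4]
grip_width: 0.734
grip_force: 7.0
```

```bash
python3 -m inch '[{"dx":0,"dy":0,"dz":-0.1,"yaw":0},{"dx":0,"dy":0,"dz":-0.1,"yaw":0},{"dx":0,"dy":0,"dz":-0.1,"yaw":0}]' 0.65 40
python3 -m inch '[{"dx":0,"dy":0,"dz":0,"yaw":0},{"dx":-0.1,"dy":0,"dz":0,"yaw":0},{"dx":-0.1,"dy":0,"dz":0,"yaw":0},{"dx":-0.1,"dy":0,"dz":0,"yaw":0}]' 0.54 40
```

```text
t: 11.02
ee_pos: [636.3, 9.6, 281.1]
orientation: [3.141, -0.002, 0.558]
ft_force: [0.9, -0.3, 6.7]
grip_width: 0.651
grip_force: 10.6
t: 11.52
ee_pos: [635.2, 10.4, 281.2]
orientation: [-3.141, -0.002, 0.559]
ft_force: [-0.9, 3.4, 8.0]
grip_width: 0.546
grip_force: 17.9
```

```bash
python3 -m inch '[{"dx":0,"dy":0,"dz":-0.2,"yaw":0},{"dx":0,"dy":0,"dz":-0.5,"yaw":0},{"dx":0,"dy":0,"dz":-1.0,"yaw":0},{"dx":0,"dy":0,"dz":-1.5,"yaw":0},{"dx":0,"dy":0,"dz":-2.0,"yaw":0}]'
python3 -m inch '[{"dx":0,"dy":0,"dz":-0.5,"yaw":0},{"dx":0,"dy":0,"dz":-1.5,"yaw":0},{"dx":0,"dy":0,"dz":-2.5,"yaw":0},{"dx":0,"dy":0,"dz":-3,"yaw":0},{"dx":0,"dy":0,"dz":-3,"yaw":0}]'
python3 - <<'E'
from h import *
g=grab('scene');save(cv2.resize(g['color'][190:310,220:350],(780,720),interpolation=cv2.INTER_CUBIC)[:600],'s7');s=read_state();print(s['ee_pos'],s['ft_force'])
E
```

```text
t: 12.15
ee_pos: [635.0, 8.8, 300.6]
orientation: [3.141, 0.0, 0.558]
ft_force: [-0.2, -0.4, -2.0]
grip_width: 0.547
grip_force: 14.7
t: 12.78
ee_pos: [635.1, 9.0, 330.7]
orientation: [3.141, -0.001, 0.558]
ft_force: [0.4, 0.4, -2.0]
grip_width: 0.541
grip_force: 14.6
[634.9834743    8.93003966 330.25426269] [-0.70086004  0.91602972 -1.85783887]
```

View pics/s7.png

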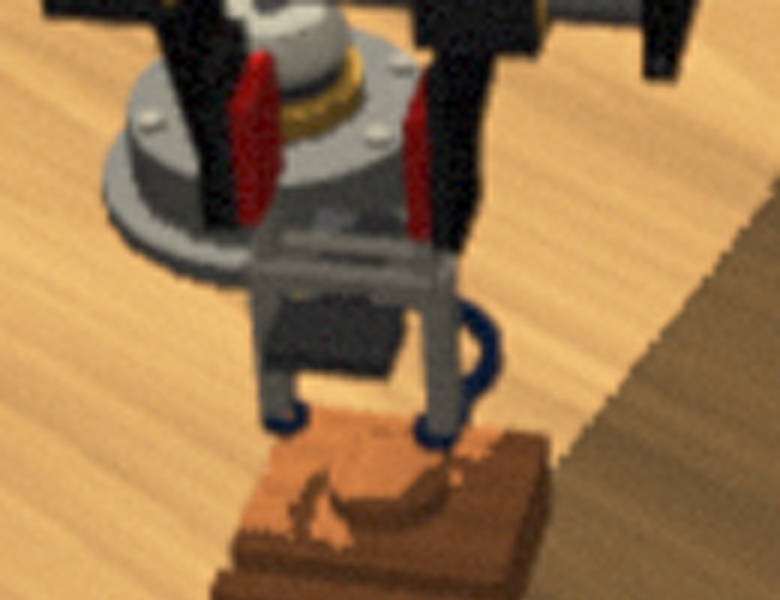

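The scene crop shows the ring hanging level and spread on both pins (eyes at crop (285,415) and (437,432)), clear of the pad. Next: spread it further and move above the hub, high enough to see the hub.

```bash
python3 -m inch '[{"dx":0,"dy":0,"dz":0,"yaw":0},{"dx":0,"dy":0,"dz":-0.5,"yaw":0},{"dx":0,"dy":0,"dz":-1,"yaw":0},{"dx":0,"dy":0,"dz":-1.5,"yaw":0}]' 0.45 45
python3 -m inch '[{"dx":0,"dy":0,"dz":-0.5,"yaw":0},{"dx":0,"dy":0,"dz":-1,"yaw":0},{"dx":0,"dy":0,"dz":-1.5,"yaw":0},{"dx":0,"dy":0,"dz":-1.5,"yaw":0}]' 0.40 45
python3 go.py 512 -155 381.5 31.97
```

```text
t: 13.32
ee_pos: [635.0, 9.0, 345.7]
orientation: [3.141, -0.0, 0.558]
ft_force: [-0.0, -0.0, -1.4]
grip_width: 0.457
grip_force: 17.2
t: 13.82
ee_pos: [635.1, 9.0, 360.8]
orientation: [3.141, -0.001, 0.558]
ft_force: [-0.8, 0.3, -2.7]
grip_width: 0.405
grip_force: 18.7
t13.82 tcp [635.1   9.  360.8] rpy [ 3.141e+00 -1.000e-03  5.580e-01] F [-0.8  0.3 -2.7] grip 35.3 18.7
dx -19.13 dy 7.39 dz -2.07 yaw 0.00
```

```bash
python3 -m inch '[{"dx":-2,"dy":0.8,"dz":-1,"yaw":0},{"dx":-5,"dy":2,"dz":-2,"yaw":0},{"dx":-9,"dy":3.5,"dz":-2,"yaw":0},{"dx":-13,"dy":5,"dz":-2,"yaw":0},{"dx":-16.5,"dy":6.4,"dz":-2,"yaw":0}]'
python3 -m inch '[{"dx":-2,"dy":0.8,"dz":0,"yaw":0},{"dx":-2.6,"dy":1,"dz":0,"yaw":0},{"dx":-2.6,"dy":1,"dz":0,"yaw":0},{"dx":-2.6,"dy":1,"dz":0,"yaw":0}]'
python3 - <<'E'
from h import *
from scipy.optimize import least_squares
import go;go.go(512,-155,381.5,31.97)
g=grab('scene');t=grab('top');W=cloud(g)
d=np.hypot(W[...,0]-492,W[...,1]+168)
print('counts',[(z,((abs(W[...,2]-z)<2)&(d<60)).sum()) for z in(34,44,59,69)])
def circ(P):
    f=lambda q:np.hypot(P[:,0]-q[0],P[:,1]-q[1])-q[2]
    return least_squares(f,[492,-168,45],loss='soft_l1').x.round(2)
# housing top: outer rim via rays of mask contour
m=((W[...,2]>31.5)&(W[...,2]<37)&(d<62)).astype(np.uint8)
k,_=cv2.findContours(m,cv2.RETR_EXTERNAL,cv2.CHAIN_APPROX_NONE);k=max(k,key=len)[:,0]
P=np.array([ray(g,u,v,35)[:2] for u,v in k]);r=np.hypot(P[:,0]-492,P[:,1]+168);P=P[r>40];print('housing',circ(P),len(P),cv2.minEnclosingCircle(P.astype(np.float32)))
n=(W[...,2]>66.5)&(W[...,2]<73)&(d<35)
P=np.array([ray(g,u,v,70)[:2] for v,u in np.argwhere(n)]);print('nose top',P.mean(0),cv2.minEnclosingCircle(P.astype(np.float32)),len(P))
hsv=cv2.cvtColor(g['color'],cv2.COLOR_RGB2HSV)
fl=((W[...,2]>4)&(W[...,2]<13)&(d<75)).astype(np.uint8);k,_=cv2.findContours(fl,cv2.RETR_EXTERNAL,cv2.CHAIN_APPROX_NONE);k=max(k,key=len)[:,0]
P=W[k[:,1],k[:,0]];P=P[~np.isnan(P[:,0])][:,:2];r=np.hypot(P[:,0]-492,P[:,1]+168);P=P[r>52];print('flange',circ(P),cv2.minEnclosingCircle(P.astype(np.float32)))
save(cv2.resize(g['color'][70:250,190:390],(800,720),interpolation=cv2.INTER_CUBIC)[:600],'s8')
E
```

```text
t: 14.45
ee_pos: [527.8, -134.0, 380.1]
orientation: [3.141, 0.0, 0.557]
ft_force: [-0.3, -0.5, -2.1]
grip_width: 0.409
grip_force: 18.6
t: 14.95
ee_pos: [512.7, -153.8, 380.2]
orientation: [-3.141, -0.0, 0.56]
ft_force: [-0.7, 1.4, -2.3]
grip_width: 0.408
grip_force: 18.6
t14.95 tcp [ 512.7 -153.8  380.2] rpy [-3.141 -0.     0.56 ] F [-0.7  1.4 -2.3] grip 35.5 18.6
dx -0.12 dy 0.06 dz -0.13 yaw 0.02
counts [(34, np.int64(560)), (44, np.int64(126)), (59, np.int64(64)), (69, np.int64(184))]
housing [ 496.76 -168.83   48.17] 98 ((497.40924072265625, -168.69630432128906), 50.79189682006836)
nose top [ 496.91278756 -168.43370283] ((497.4642639160156, -167.58583068847656), 22.489381790161133) 195
flange [ 494.74 -170.44   58.36] ((495.9117126464844, -169.93084716796875), 60.25035095214844)
```

View pics/s8.png

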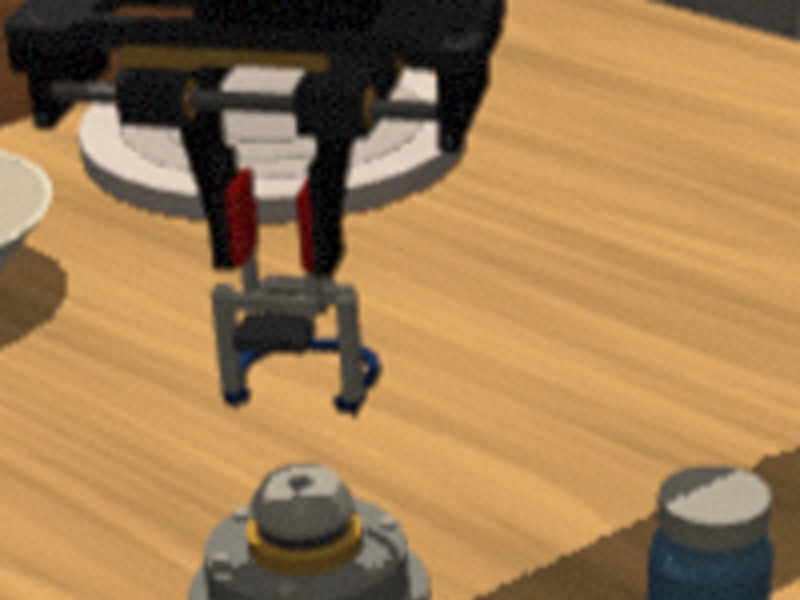

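The scene crop shows the ring spread and level above the hub: eyes at crop (236,399) and (347,406), nose-top centre hole at (299,481). Jar and mugs are clear of it.

Run:
```python
from h import *
g=dict(np.load('scene.npz'));K=g['mtx'];T=np.linalg.inv(g['cam_to_world'])
def pr(P):
    a=T[:3,:3]@P+T[:3,3];a=K@a/a[2];return a[:2].round(2)
f=lambda u,v:(190+(u+.5)/4-.5,70+(v+.5)/4-.5)
print('hole seen',f(299,481),ray(g,*f(299,481),70).round(1))
im=cv2.cvtColor(g['color'],cv2.COLOR_RGB2GRAY).astype(float);s=im[186:194,259:271];print(s.astype(int))
p=np.array([512.7,-153.8,380.2]);q=.56;y=np.array([np.sin(q),-np.cos(q),0]);x=np.array([np.cos(q),np.sin(q),0])
tr=(64-35.5)/2;c=p-[0,0,204.5+42]
for k in(1,-1):print('eye exp',pr(c+k*(14+tr-1.5)*y))
print('eye seen',f(236,396),f(347,403))
b=g['color'].astype(int);bl=(b[...,2]-b[...,0]>12);bl[:150]=0;bl[180:]=0;bl[:,:235]=0;bl[:,300:]=0
W=cloud(g);P=W[bl];P=P[(P[:,2]>110)&(P[:,2]<150)];L=np.c_[(P[:,:2]-p[:2])@x[:2],(P[:,:2]-p[:2])@y[:2],P[:,2]]
for a,bq in((-80,-45),(-45,-30),(-30,-12),(-12,10)):
    k=(L[:,0]>a)&(L[:,0]<bq);print(a,bq,k.sum(),np.median(L[k],0).round(1) if k.any() else'', L[k].min(0).round(1) if k.any() else '')
```

```text
hole seen (264.375, 189.875) [ 493.1 -173.8   70. ]
[[151 144 129 127 141 139 136 139 138 141 146 157]
 [124 127 129 141 171 167 169 166 172 172 172 171]
 [138 165 168 164 156 156 148 150 166 172 172 173]
 [168 171 164 138 110 102  89  93 131 158 171 175]
 [171 169 157 100  73  70  68  73  96 139 171 174]
 [168 168 159 116  73  67  78  99 126 155 169 171]
 [171 172 169 155 110  91 124 151 164 170 169 172]
 [171 172 167 165 134 110 143 149 152 151 144 144]]
eye exp [247.38 166.58]
eye exp [276.24 168.76]
eye seen (248.625, 168.625) (276.375, 170.375)
-80 -45 14 [-52.4  -4.7 131.5] [-54.2 -24.8 130.2]
-45 -30 16 [-36.4 -25.9 132.1] [-44.9 -32.4 130.5]
-30 -12 8 [-20.7 -32.6 133. ] [-28.6 -33.8 131.8]
-12 10 15 [  4.6  22.3 133.4] [ -6.9 -31.6 129.2]
```

Run:
```python
from h import *
g=dict(np.load('scene.npz'));W=cloud(g);d=np.hypot(W[...,0]-495,W[...,1]+170)
for z0 in(67,67.5,68,68.5):
    n=(W[...,2]>z0)&(W[...,2]<73)&(d<35);P=W[n];print(z0,n.sum(),P.mean(0).round(1),'mid-extent',((P[:,:2].max(0)+P[:,:2].min(0))/2).round(1),np.ptp(P,0).round(1),'px',np.argwhere(n).mean(0)[::-1].round(2))
print(cv2.cvtColor(g['color'],cv2.COLOR_RGB2GRAY)[183:202,250:282])
h=(abs(W[...,2]-34.2)<1.5)&(d<58)&(d>32)
A=W[h];Q=np.c_[A[:,0],A[:,1]]
print('housing top angular coverage',np.histogram(np.degrees(np.arctan2(A[:,1]+170,A[:,0]-495)),8)[0])
# radial limits per sector outer rim
th=np.arctan2(A[:,1]+170,A[:,0]-495);r=np.hypot(A[:,0]-495,A[:,1]+170)
pts=[]
for a in np.arange(-np.pi,np.pi,np.pi/9):
    k=(th>=a)&(th<a+np.pi/9)
    if k.sum()>5: R=np.percentile(r[k],93);pts.append((495+R*np.cos(a+np.pi/18),-170+R*np.sin(a+np.pi/18)))
    if k.sum()>5:print(round(np.degrees(a)+10),R.round(1),end='; ')
```

```text
67 185 [ 495.4 -170.6   68.8] mid-extent [ 495.1 -171.3] [40.2 39.5  4.5] px [264.66 191.49]
67.5 168 [ 495.1 -170.9   68.9] mid-extent [ 495.1 -171.3] [40.2 39.5  4. ] px [264.68 191.29]
68 145 [ 494.9 -170.9   69.1] mid-extent [ 495.8 -170.6] [38.9 38.1  3.5] px [264.76 191.18]
68.5 115 [ 494.8 -171.5   69.4] mid-extent [ 495.8 -171.1] [38.9 37.   3. ] px [264.57 190.93]
[[173 172 170 164 166 163 164 166 166 171 168 172 169 170 164 161 158 154
  156 153 156 158 161 161 166 164 169 169 169 173 171 175]
 [172 172 168 172 167 168 167 169 167 167 165 170 171 172 166 168 159 159
  157 153 152 151 154 157 165 166 165 166 169 169 166 171]
 [170 173 172 171 172 173 172 170 170 170 161 159 153 154 155 150 150 146
  144 151 154 156 153 154 153 155 163 163 167 170 168 168]
 [169 169 167 171 173 174 171 173 167 151 144 129 127 141 139 136 139 138
  141 146 157 163 161 155 155 152 158 156 160 162 167 171]
 [170 168 164 168 171 172 170 157 144 124 127 129 141 171 167 169 166 172
  172 172 171 171 165 164 155 155 157 152 155 160 161 161]
 [178 173 164 166 168 163 148 121 126 138 165 168 164 156 1
[... 1304 characters left out ...]
  79  79  80  79  78  85  88  88  81  83
   79  77  81  79  81  75  82  90  88  87 103 125 130 134]
 [ 97  90 116  96  72  76  78  74  75  78  75  81  80  84  82  84  79  79
   78  81  75  82  77  74  78  78  75  87 124 148 140 136]
 [112 110 141 121  78  72  77  78  82  74  74  80  79  75  82  81  81  79
   81  76  77  80  76  71  75  68  64  76 108 152 144 136]
 [130 139 155 140  75  64  70  77  77  74  78  79  77  77  81  80  81  77
   79  76  80  75  73  73  61  47  48  66 108 146 131 123]]
housing top angular coverage [12  3 65 61 71 68 60 55]
-170 48.9; -90 47.6; -70 48.3; -50 49.1; -30 47.2; -10 47.6; 10 47.8; 30 48.0; 50 47.8; 70 46.2; 90 47.6; 110 47.0; 130 47.3; 150 48.5; 170 48.7;
```

Run:
```python
from h import *
g=dict(np.load('scene.npz'));K=g['mtx'];T=np.linalg.inv(g['cam_to_world'])
def pr(P):
    a=T[:3,:3]@np.array(P)+T[:3,3];a=K@a/a[2];return a[:2].round(2)
print('eyes mid now exp',pr([512.7,-153.8,131]),'seen 262.5 169.5; target',pr([514.7,-158.5,131]),'nose',pr([495,-170.8,70]))
import go;go.go(514.7,-158.5,330,31.97)
```

```text
eyes mid now exp [261.86 168.98] seen 262.5 169.5; target [259.26 168.56] nose [264.73 190.8 ]
t15.05 tcp [ 512.6 -154.   380.2] rpy [-3.141 -0.     0.56 ] F [ 0.2  0.2 -1.6] grip 35.3 18.6
dx -0.07 dy 0.49 dz 5.02 yaw 0.02
```

```bash
python3 -m inch '[{"dx":-0.07,"dy":0.3,"dz":0.5,"yaw":0},{"dx":-0.07,"dy":0.55,"dz":1.5,"yaw":0},{"dx":-0.07,"dy":0.55,"dz":3,"yaw":0},{"dx":-0.07,"dy":0.55,"dz":4.5,"yaw":0},{"dx":-0.07,"dy":0.55,"dz":5.2,"yaw":0}]'
python3 -m inch '[{"dx":0,"dy":0,"dz":0,"yaw":0},{"dx":0,"dy":0,"dz":0.4,"yaw":0},{"dx":0,"dy":0,"dz":0.7,"yaw":0},{"dx":0,"dy":0,"dz":0.7,"yaw":0}]'
```

```text
t: 15.68
ee_pos: [514.1, -159.9, 326.6]
orientation: [-3.14, 0.001, 0.558]
ft_force: [-0.0, -0.9, -1.8]
grip_width: 0.407
grip_force: 18.7
t: 16.18
ee_pos: [514.4, -160.0, 321.1]
orientation: [3.142, 0.0, 0.558]
ft_force: [0.2, -0.3, -1.3]
grip_width: 0.407
grip_force: 18.6
```

```bash
python3 -m inch '[{"dx":0.08,"dy":-0.04,"dz":0,"yaw":0},{"dx":0.08,"dy":-0.04,"dz":0.25,"yaw":0},{"dx":0.08,"dy":-0.04,"dz":0.5,"yaw":0},{"dx":0.08,"dy":-0.04,"dz":0.5,"yaw":0}]'
python3 -m inch '[{"dx":0,"dy":0,"dz":0.15,"yaw":0},{"dx":0,"dy":0,"dz":0.3,"yaw":0},{"dx":0,"dy":0,"dz":0.3,"yaw":0}]'
```

```text
t: 16.68
ee_pos: [514.9, -159.3, 315.9]
orientation: [-3.141, 0.0, 0.558]
ft_force: [0.1, 0.4, -1.6]
grip_width: 0.406
grip_force: 18.6
t: 17.05
ee_pos: [514.9, -159.2, 313.1]
orientation: [-3.142, 0.0, 0.558]
ft_force: [0.4, -0.6, -2.1]
grip_width: 0.407
grip_force: 18.6
```

```bash
python3 -m inch '[{"dx":0,"dy":0,"dz":0.15,"yaw":0},{"dx":0,"dy":0,"dz":0.3,"yaw":0},{"dx":0,"dy":0,"dz":0.3,"yaw":0}]'
python3 -m inch '[{"dx":0,"dy":0,"dz":0.15,"yaw":0},{"dx":0,"dy":0,"dz":0.3,"yaw":0},{"dx":0,"dy":0,"dz":0.3,"yaw":0}]'
```

```text
t: 17.42
ee_pos: [514.9, -159.2, 310.1]
orientation: [-3.141, 0.0, 0.558]
ft_force: [-0.6, -0.6, -1.9]
grip_width: 0.407
grip_force: 18.6
t: 17.8
ee_pos: [514.9, -159.2, 307.1]
orientation: [-3.141, 0.0, 0.558]
ft_force: [-0.6, 0.2, -2.2]
grip_width: 0.407
grip_force: 18.6
```

```bash
python3 -m inch '[{"dx":0,"dy":0,"dz":0.15,"yaw":0},{"dx":0,"dy":0,"dz":0.3,"yaw":0},{"dx":0,"dy":0,"dz":0.3,"yaw":0}]'
python3 -m inch '[{"dx":0,"dy":0,"dz":0.15,"yaw":0},{"dx":0,"dy":0,"dz":0.3,"yaw":0},{"dx":0,"dy":0,"dz":0.3,"yaw":0}]'
```

```text
t: 18.18
ee_pos: [514.9, -159.3, 304.0]
orientation: [-3.141, 0.0, 0.558]
ft_force: [0.1, 0.4, -2.3]
grip_width: 0.404
grip_force: 18.6
t: 18.55
ee_pos: [514.9, -159.3, 301.1]
orientation: [-3.141, 0.0, 0.558]
ft_force: [-0.1, 0.1, -2.5]
grip_width: 0.407
grip_force: 18.6
```

```bash
python3 -m inch '[{"dx":0,"dy":0,"dz":0.1,"yaw":0},{"dx":0,"dy":0,"dz":0.2,"yaw":0},{"dx":0,"dy":0,"dz":0.2,"yaw":0}]'
python3 -m inch '[{"dx":0,"dy":0,"dz":0.1,"yaw":0},{"dx":0,"dy":0,"dz":0.15,"yaw":0},{"dx":0,"dy":0,"dz":0.15,"yaw":0}]'
```

```text
t: 18.92
ee_pos: [514.9, -159.2, 299.1]
orientation: [-3.142, 0.0, 0.558]
ft_force: [0.9, -0.3, -1.7]
grip_width: 0.407
grip_force: 18.6
t: 19.3
ee_pos: [514.9, -159.3, 297.7]
orientation: [3.142, 0.0, 0.558]
ft_force: [1.4, -0.3, -2.0]
grip_width: 0.411
grip_force: 18.6
```

```bash
python3 -m inch '[{"dx":0,"dy":0,"dz":0.05,"yaw":0},{"dx":0,"dy":0,"dz":0.1,"yaw":0},{"dx":0,"dy":0,"dz":0.1,"yaw":0}]'
python3 - <<'E'
from h import *
g=grab('scene');W=cloud(g);p=read_state()['ee_pos'];q=.558;y=np.array([np.sin(q),-np.cos(q)]);x=np.array([np.cos(q),np.sin(q)])
b=g['color'].astype(int);bl=(b[...,2]-b[...,0]>12);P=W[bl];P=P[(np.hypot(P[:,0]-495,P[:,1]+171)<60)&(P[:,2]>35)&(P[:,2]<75)]
L=np.c_[(P[:,:2]-[495,-170.8])@x,(P[:,:2]-[495,-170.8])@y,P[:,2]]
for a in range(-40,45,10):
    k=(L[:,0]>a)&(L[:,0]<a+10)
    if k.any():print(a,k.sum(),'z',np.percentile(L[k][:,2],[5,50,95]).round(1),'y',L[k][:,1].min().round(1),L[k][:,1].max().round(1))
E
```

```text
t: 19.68
ee_pos: [515.0, -159.2, 296.7]
orientation: [3.141, -0.0, 0.558]
ft_force: [0.0, 0.3, -1.7]
grip_width: 0.408
grip_force: 18.6
-30 4 z [48.3 48.5 48.6] y -26.2 -22.6
-20 9 z [47.6 49.2 50.3] y -32.1 -24.6
-10 9 z [47.8 48.8 49.4] y -33.3 27.6
0 8 z [47.6 50.1 50.6] y -34.0 -29.0
10 2 z [50.4 54.9 59.4] y -31.3 23.2
20 17 z [45.7 48.9 50.3] y -31.0 27.7
30 3 z [49.2 51.  51.3] y -26.3 24.0
```

```bash
python3 -m inch '[{"dx":0,"dy":0,"dz":0.05,"yaw":0},{"dx":0,"dy":0,"dz":0.05,"yaw":0}]'
python3 -m inch '[{"dx":0,"dy":0,"dz":0.05,"yaw":0},{"dx":0,"dy":0,"dz":0.05,"yaw":0}]'
```

```text
t: 19.98
ee_pos: [515.0, -159.2, 296.3]
orientation: [3.141, -0.0, 0.558]
ft_force: [-0.9, 0.8, -1.3]
grip_width: 0.409
grip_force: 18.7
t: 20.23
ee_pos: [515.1, -159.1, 295.9]
orientation: [3.141, -0.0, 0.558]
ft_force: [0.3, 0.4, 0.6]
grip_width: 0.403
grip_force: 18.9
```

```bash
python3 -m inch '[{"dx":0.05,"dy":0,"dz":0,"yaw":0},{"dx":0.13,"dy":0,"dz":0,"yaw":0},{"dx":0.2,"dy":0,"dz":0,"yaw":0}]' 0.48 40
python3 -m inch '[{"dx":0.08,"dy":0,"dz":0,"yaw":0},{"dx":0.16,"dy":0,"dz":0,"yaw":0},{"dx":0.24,"dy":0,"dz":0,"yaw":0}]' 0.56 40
```

```text
t: 20.6
ee_pos: [516.7, -158.5, 295.9]
orientation: [3.141, 0.0, 0.558]
ft_force: [-1.4, -2.6, 2.5]
grip_width: 0.482
grip_force: 15.2
t: 20.98
ee_pos: [518.7, -156.8, 295.7]
orientation: [3.142, 0.0, 0.558]
ft_force: [-1.0, -1.0, 3.3]
grip_width: 0.563
grip_force: 12.9
```

```bash
python3 -m inch '[{"dx":0.08,"dy":0,"dz":0,"yaw":0},{"dx":0.16,"dy":0,"dz":0,"yaw":0},{"dx":0.24,"dy":0,"dz":0,"yaw":0}]' 0.64 40
python3 -m inch '[{"dx":0.08,"dy":0,"dz":0,"yaw":0},{"dx":0.16,"dy":0,"dz":0,"yaw":0},{"dx":0.22,"dy":0,"dz":0,"yaw":0},{"dx":0.22,"dy":0,"dz":0,"yaw":0}]' 0.72 40
```

```text
t: 21.35
ee_pos: [520.7, -155.8, 295.6]
orientation: [3.141, 0.0, 0.558]
ft_force: [-0.4, -2.1, 0.3]
grip_width: 0.643
grip_force: 9.3
t: 21.85
ee_pos: [522.6, -154.4, 295.6]
orientation: [-3.141, 0.0, 0.558]
ft_force: [0.6, -1.7, -1.5]
grip_width: 0.717
grip_force: 7.1
```

```bash
python3 -m inch '[{"dx":0,"dy":0,"dz":0,"yaw":0},{"dx":0,"dy":0,"dz":0,"yaw":0}]' 0.5 6.5
python3 - <<'E'
from h import *
g=grab('scene');W=cloud(g);q=.558;y=np.array([np.sin(q),-np.cos(q)]);x=np.array([np.cos(q),np.sin(q)])
b=g['color'].astype(int);bl=(b[...,2]-b[...,0]>12);P=W[bl];P=P[(np.hypot(P[:,0]-495,P[:,1]+171)<60)&(P[:,2]>35)&(P[:,2]<75)]
L=np.c_[(P[:,:2]-[495,-170.8])@x,(P[:,:2]-[495,-170.8])@y,P[:,2]]
for a in range(-40,45,10):
    k=(L[:,0]>a)&(L[:,0]<a+10)
    if k.any():print(a,k.sum(),'z',np.percentile(L[k][:,2],[5,50,95]).round(1),'y',L[k][:,1].min().round(1),L[k][:,1].max().round(1))
E
python3 -m inch '[{"dx":0,"dy":0,"dz":-0.1,"yaw":0},{"dx":0,"dy":0,"dz":-0.3,"yaw":0},{"dx":0,"dy":0,"dz":-0.3,"yaw":0}]'
```

```text
t: 22.1
ee_pos: [522.6, -154.4, 295.7]
orientation: [-3.142, 0.0, 0.558]
ft_force: [0.3, -0.9, -0.9]
grip_width: 0.721
grip_force: 6.5
-30 3 z [50.2 51.9 52.3] y -22.1 -20.3
-20 4 z [48.6 49.3 50.9] y -25.1 -23.3
-10 14 z [49.2 50.7 59.1] y -27.9 -22.6
0 14 z [48.4 49.3 50.9] y -27.7 -18.2
10 9 z [47.8 49.1 50.1] y -23.5 -18.8
20 8 z [45.3 48.5 49.7] y -22.1 18.8
30 9 z [46.1 48.2 48.8] y -18.7 18.0
t: 22.52
ee_pos: [522.6, -154.3, 298.9]
orientation: [-3.141, -0.0, 0.558]
ft_force: [-0.4, 0.5, -1.2]
grip_width: 0.733
grip_force: 6.5
```

```bash
python3 -m inch '[{"dx":0,"dy":0,"dz":-0.2,"yaw":0},{"dx":0,"dy":0,"dz":-0.5,"yaw":0},{"dx":0,"dy":0,"dz":-0.8,"yaw":0},{"dx":0,"dy":0,"dz":-1.2,"yaw":0}]'
python3 -m inch '[{"dx":0,"dy":0,"dz":-2,"yaw":0},{"dx":0,"dy":0,"dz":-5,"yaw":0},{"dx":0,"dy":0,"dz":-7,"yaw":0},{"dx":0,"dy":0,"dz":-8.5,"yaw":0},{"dx":0,"dy":0,"dz":-8.5,"yaw":0}]' 0.72 30
python3 - <<'E'
from h import *
g=grab('scene');W=cloud(g);q=.558;y=np.array([np.sin(q),-np.cos(q)]);x=np.array([np.cos(q),np.sin(q)])
b=g['color'].astype(int);bl=(b[...,2]-b[...,0]>12);P=W[bl];P=P[(np.hypot(P[:,0]-495,P[:,1]+171)<60)&(P[:,2]>35)&(P[:,2]<175)]
L=np.c_[(P[:,:2]-[495,-170.8])@x,(P[:,:2]-[495,-170.8])@y,P[:,2]]
for a in range(-40,45,10):
    k=(L[:,0]>a)&(L[:,0]<a+10)
    if k.any():print(a,k.sum(),'z',np.percentile(L[k][:,2],[5,50,95]).round(1),'y',L[k][:,1].min().round(1),L[k][:,1].max().round(1))
import go;go.go(474,180,350,-13.6)
E
```

```text
t: 23.02
ee_pos: [522.6, -154.5, 311.1]
orientation: [3.141, -0.0, 0.558]
ft_force: [-0.3, -0.7, -2.2]
grip_width: 0.728
grip_force: 6.5
t: 23.65
ee_pos: [522.8, -154.4, 396.6]
orientation: [3.14, -0.001, 0.558]
ft_force: [0.5, 0.3, -0.7]
grip_width: 0.72
grip_force: 8.1
-30 2 z [47.4 47.7 47.9] y -23.8 -21.3
-20 5 z [48.4 49.8 49.9] y -26.4 -22.9
-10 13 z [48.3 49.5 58.1] y -27.5 29.0
0 22 z [47.6 49.6 51. ] y -27.5 28.5
10 24 z [46.2 48.9 50.4] y -23.9 24.1
20 31 z [46.2 49.3 51.7] y -21.1 20.6
30 12 z [47.4 49.8 51.2] y -18.7 18.1
t23.70 tcp [ 522.5 -154.5  395.6] rpy [3.141 0.    0.558] F [ 0.5  0.2 -2.2] grip 62.7 8.1
dx 13.59 dy -30.94 dz 4.56 yaw 7.60
```

```bash
python3 -m inch '[{"dx":2,"dy":-4.5,"dz":0,"yaw":1},{"dx":4.5,"dy":-10,"dz":0,"yaw":2.5},{"dx":7,"dy":-16,"dz":0,"yaw":4},{"dx":9.5,"dy":-21.7,"dz":0,"yaw":5.5},{"dx":12,"dy":-27.3,"dz":0,"yaw":7}]'
python3 -m inch '[{"dx":0,"dy":0,"dz":0,"yaw":0},{"dx":0,"dy":0,"dz":0,"yaw":0}]'
python3 go.py 474 179.8 345 -13.6
```

```text
t: 24.32
ee_pos: [480.4, 134.2, 394.8]
orientation: [3.141, 0.001, -0.166]
ft_force: [1.6, 0.3, -1.1]
grip_width: 0.723
grip_force: 8.1
t: 24.58
ee_pos: [481.2, 132.0, 394.8]
orientation: [3.141, 0.001, -0.16]
ft_force: [-0.5, -0.5, -1.0]
grip_width: 0.721
grip_force: 8.1
t24.57 tcp [481.2 132.  394.8] rpy [ 3.141e+00  1.000e-03 -1.600e-01] F [-0.5 -0.5 -1. ] grip 62.7 8.1
dx -1.47 dy -4.60 dz 4.98 yaw 0.74
```

```bash
python3 -m inch '[{"dx":-0.6,"dy":-2,"dz":0,"yaw":0.4},{"dx":-1.47,"dy":-4.6,"dz":1,"yaw":0.75},{"dx":-1.47,"dy":-4.6,"dz":3,"yaw":0.75},{"dx":-1.47,"dy":-4.6,"dz":5,"yaw":0.75},{"dx":-1.47,"dy":-4.6,"dz":5,"yaw":0.75}]'
python3 -m inch '[{"dx":0,"dy":0,"dz":0,"yaw":0},{"dx":0,"dy":0,"dz":0,"yaw":0}]'
python3 go.py 474 179.8 276 -13.6
```

```text
t: 25.2
ee_pos: [474.2, 178.5, 344.1]
orientation: [3.14, 0.003, -0.241]
ft_force: [-0.7, -0.1, -1.1]
grip_width: 0.717
grip_force: 8.1
t: 25.45
ee_pos: [474.5, 180.0, 346.5]
orientation: [-3.141, -0.001, -0.24]
ft_force: [0.6, -0.7, -1.3]
grip_width: 0.721
grip_force: 8.1
t25.45 tcp [474.5 180.  346.5] rpy [-3.141e+00 -1.000e-03 -2.400e-01] F [ 0.6 -0.7 -1.3] grip 62.8 8.1
dx -0.05 dy 0.03 dz 7.05 yaw -0.03
```

Descending in steps with force checks.

```bash
python3 -m inch '[{"dx":-0.05,"dy":0.03,"dz":1,"yaw":0},{"dx":-0.05,"dy":0.03,"dz":2.5,"yaw":0},{"dx":-0.05,"dy":0.03,"dz":3.2,"yaw":0},{"dx":-0.05,"dy":0.03,"dz":3.2,"yaw":0}]'
python3 -m inch '[{"dx":0,"dy":0,"dz":0.6,"yaw":0},{"dx":0,"dy":0,"dz":1.5,"yaw":0},{"dx":0,"dy":0,"dz":2.5,"yaw":0},{"dx":0,"dy":0,"dz":3.3,"yaw":0},{"dx":0,"dy":0,"dz":3.3,"yaw":0}]'
```

```text
t: 25.95
ee_pos: [473.4, 180.0, 312.9]
orientation: [3.141, 0.001, -0.24]
ft_force: [-1.2, 0.3, -1.6]
grip_width: 0.723
grip_force: 8.1
t: 26.58
ee_pos: [473.4, 180.0, 279.9]
orientation: [3.141, 0.001, -0.24]
ft_force: [0.8, 0.3, -2.0]
grip_width: 0.723
grip_force: 8.1
```

```bash
python3 -m inch '[{"dx":0,"dy":0,"dz":0.2,"yaw":0},{"dx":0,"dy":0,"dz":0.4,"yaw":0},{"dx":0,"dy":0,"dz":0.4,"yaw":0}]'
python3 -m inch '[{"dx":0,"dy":0,"dz":0.1,"yaw":0},{"dx":0,"dy":0,"dz":0.2,"yaw":0},{"dx":0,"dy":0,"dz":0.2,"yaw":0}]'
```

```text
t: 26.95
ee_pos: [473.6, 180.0, 276.7]
orientation: [3.141, -0.0, -0.24]
ft_force: [0.5, 0.2, -2.1]
grip_width: 0.719
grip_force: 8.1
t: 27.32
ee_pos: [473.6, 180.1, 274.9]
orientation: [3.141, -0.0, -0.24]
ft_force: [-0.1, 0.5, 0.2]
grip_width: 0.724
grip_force: 8.1
```

Wings are touching at about the expected height (273–275). One millimetre more, then release and retreat.

```bash
python3 -m inch '[{"dx":0,"dy":0,"dz":0.1,"yaw":0},{"dx":0,"dy":0,"dz":0.1,"yaw":0}]'
python3 -m inch '[{"dx":0,"dy":0,"dz":0.1,"yaw":0},{"dx":0,"dy":0,"dz":0.1,"yaw":0},{"dx":0,"dy":0,"dz":0.1,"yaw":0},{"dx":0,"dy":0,"dz":0.1,"yaw":0},{"dx":0,"dy":0,"dz":0.1,"yaw":0}]' 1 30
python3 -m inch '[{"dx":0,"dy":0,"dz":-0.5,"yaw":0},{"dx":0,"dy":0,"dz":-2,"yaw":0},{"dx":0,"dy":0,"dz":-5,"yaw":0},{"dx":0,"dy":0,"dz":-9,"yaw":0},{"dx":0,"dy":0,"dz":-13,"yaw":0}]'
python3 -m inch '[{"dx":-3,"dy":3,"dz":-2,"yaw":0},{"dx":-6,"dy":8,"dz":-4,"yaw":0},{"dx":-6,"dy":13,"dz":-4,"yaw":0},{"dx":-6,"dy":13,"dz":-4,"yaw":0},{"dx":-6,"dy":13,"dz":-4,"yaw":0}]'
python3 - <<'E'
from h import *
import go;go.go(474,180,300,0)
for n in('scene','top'):
    g=grab(n);W=cloud(g);hsv=cv2.cvtColor(g['color'],cv2.COLOR_RGB2HSV);H,S,V=[hsv[...,i].astype(int) for i in range(3)]
    red=((H<5)|(H>175))&(S>190)&(V>60);nr,l,st,c=cv2.connectedComponentsWithStats(red.astype(np.uint8))
    for i in range(1,nr):
        if st[i,4]>15:p=W[l==i];p=p[~np.isnan(p[:,0])];print(n,st[i,4],p.mean(0).round(1),'top z',np.percentile(p[:,2],95).round(1))
    d=np.hypot(W[...,0]-495,W[...,1]+171);b=g['color'].astype(int);P=W[(b[...,2]-b[...,0]>12)&(d<50)&(W[...,2]>30)&(W[...,2]<70)]
    if len(P)>10:
        A=np.c_[P[:,:2]-[495,-171],np.ones(len(P))];co=np.linalg.lstsq(A,P[:,2],rcond=None)[0];print(n,'ring plane tilt,z',co.round(3),len(P),'ext',P.min(0).round(),P.max(0).round())
E
```

```text
t: 27.58
ee_pos: [473.4, 180.2, 274.0]
orientation: [3.141, 0.0, -0.24]
ft_force: [-4.7, -0.8, 5.6]
grip_width: 0.722
grip_force: 8.1
t: 28.2
ee_pos: [473.6, 180.1, 272.7]
orientation: [3.141, -0.0, -0.24]
ft_force: [0.3, -0.1, 0.3]
grip_width: 0.992
grip_force: 0.0
t: 28.82
ee_pos: [473.3, 180.3, 405.1]
orientation: [-3.141, -0.001, -0.239]
ft_force: [0.4, -0.2, -0.2]
grip_width: 1.002
grip_force: 0.0
t: 29.45
ee_pos: [384.4, 68.7, 443.5]
orientation: [-3.142, -0.001, -0.239]
ft_force: [0.9, 0.7, 0.6]
grip_width: 0.998
grip_force: 0.0
t29.45 tcp [384.4  68.7 443.5] rpy [-3.142e+00 -1.000e-03 -2.390e-01] F [0.9 0.7 0.6] grip 86.9 0.0
dx 6.07 dy -12.93 dz 14.35 yaw -2.29
scene 205 [467.3 156.8 114.5] top z 128.7
scene 234 [479.3 211.9 113.7] top z 128.5
scene ring plane tilt,z [-2.1000e-02  7.0000e-03  4.9536e+01] 116 ext [ 465. -199.   44.] [ 532. -138.   58.]
top 32 [476.8 208.5 128.8] top z 132.1
top 22 [461.2 153.  129.6] top z 131.4
top ring plane tilt,z [2.200e-02 1.000e-02 5.165e+01] 178 ext [ 463. -204.   45.] [ 530. -141.   56.]
```

Both checks pass: the handle tops are back at their starting height and the ring lies flat in the groove. Handing in.

```bash
python3 -c "
from bench import close_job
print(close_job())"
```

```text
the job is handed in; nothing more can be done
None
```

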